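# Pack the water-test kit into its colour-coded caddy

### The job

Pack the water-test kit into the grey caddy: stand the orange-, blue- and yellow-capped bottles upright, each in the tray of its own colour, and draw the white plate up out of the blue rack by its exposed top and stand it in the slot of the white tray. The green-capped bottle and the black plate belong to another kit: leave them standing just where they are.

Things in the scene. Friction and masses are not known exactly. Their poses are not given: they have to be found in the camera images.
- orange_bottle_mid (a point): White plastic bottle, round body 38 mm across, 60 mm high, under its orange screw cap 36 mm across, 25 mm high; band of the same colour round the body; 85 mm high overall, about 0.11 kg. Stands upright on the bench in a loose row, leading away from the robot, of four alike, 60 mm or more apart centre to centre. This point: its centre, 42.5 mm above its foot; z up. 
- blue_bottle_mid (a point): White plastic bottle, round body 38 mm across, 60 mm high, under its blue screw cap 36 mm across, 25 mm high; band of the same colour round the body; 85 mm high overall, about 0.11 kg. Stands upright on the bench in a loose row, leading away from the robot, of four alike, 60 mm or more apart centre to centre. This point: its centre, 42.5 mm above its foot; z up. 
- yellow_bottle_mid (a point): White plastic bottle, round body 38 mm across, 60 mm high, under its yellow screw cap 36 mm across, 25 mm high; band of the same colour round the body; 85 mm high overall, about 0.11 kg. Stands upright on the bench in a loose row, leading away from the robot, of four alike, 60 mm or more apart centre to centre. This point: its centre, 42.5 mm above its foot; z up. 
- white_plate_mid (a point): White plate with colour swatches, 50 mm wide (x), 8 thick (y), 80 high (z), 0.045 kg. Upright in a close slot of a fixed blue rack (80 x 130 mm, 55 mm high): lower 45 mm inside with about 1 to 1.5 mm play, upper 35 mm free, top edge 90 mm above the bench. The black plate's slot is 70 mm away along y. This point: its centre, 40 mm above its lower edge.
- orange_tray: Orange open tray, 76 x 76 mm outside, 32 mm high, walls and floor 5 mm thick, fixed. One of four trays, 80 mm apart, two by two in a low grey caddy (170 x 170 mm, 22 mm high). Origin: centre of its underside, 5 mm above the bench; x, y parallel to its walls. The bottle stands on its floor, 5 mm above the origin.
- blue_tray: Blue open tray, 76 x 76 mm outside, 32 mm high, walls and floor 5 mm thick, fixed. One of four trays, 80 mm apart, two by two in a low grey caddy (170 x 170 mm, 22 mm high). Origin: centre of its underside, 5 mm above the bench; x, y parallel to its walls. The bottle stands on its floor, 5 mm above the origin.
- yellow_tray: Yellow open tray, 76 x 76 mm outside, 32 mm high, walls and floor 5 mm thick, fixed. One of four trays, 80 mm apart, two by two in a low grey caddy (170 x 170 mm, 22 mm high). Origin: centre of its underside, 5 mm above the bench; x, y parallel to its walls. The bottle stands on its floor, 5 mm above the origin.
- white_tray: White tray, 76 x 76 mm, 32 mm high, fixed, beside the three coloured trays (80 mm apart, two by two) in the grey caddy. Two solid ribs as high as the walls leave a slot through its middle, 66 mm long (x), 24 mm wide (y), floor 5 mm above the origin. The plate may lean on a rib there. Origin: centre of its underside, 5 mm above the bench.
- green_bottle_mid (a point): White plastic bottle, round body 38 mm across, 60 mm high, under its green screw cap 36 mm across, 25 mm high; band of the same colour round the body; 85 mm high overall, about 0.11 kg. Stands upright on the bench in a loose row, leading away from the robot, of four alike, 60 mm or more apart centre to centre. This point: its centre, 42.5 mm above its foot; z up. 
- black_plate_mid (a point): Plain black plate of the same size as the white one (50 x 8 x 80 mm), upright in the other slot of the same blue rack, its upper 35 mm free. This point: its centre; x along its width, y through its thickness.
There are look-alikes about, which are no part of the job. Leave any pink look-alike of the part that bears yellow_bottle_mid alone.

How it is judged (in metres and radians):
At the end, for the whole second after the job is handed in: The three bottles stand upright (0.2 rad), each on the floor of its own colour's tray, within 20 mm of its centre in x and y; the white plate stands in the white tray's slot (30 mm, lean under 0.75 rad); all at rest. Green bottle and black plate within 20 mm of their starts, upright (x of orange_bottle_mid in the frame of orange_tray between -0.02 and 0.02 m and y of orange_bottle_mid in the frame of orange_tray between -0.02 and 0.02 m and z of orange_bottle_mid in the frame of orange_tray between 0.035 and 0.057 m and angle between each of orange_bottle_mid, blue_bottle_mid, yellow_bottle_mid's own z axis and vertical below 0.2 rad and linear speed of each of orange_bottle, blue_bottle, yellow_bottle, white_plate below 0.03 m/s and x of blue_bottle_mid in the frame of blue_tray between -0.02 and 0.02 m and y of blue_bottle_mid in the frame of blue_tray between -0.02 and 0.02 m and z of blue_bottle_mid in the frame of blue_tray between 0.035 and 0.057 m and x of yellow_bottle_mid in the frame of yellow_tray between -0.02 and 0.02 m and y of yellow_bottle_mid in the frame of yellow_tray between -0.02 and 0.02 m and z of yellow_bottle_mid in the frame of yellow_tray between 0.035 and 0.057 m and x of white_plate_mid in the frame of white_tray between -0.03 and 0.03 m and y of white_plate_mid in the frame of white_tray between -0.03 and 0.03 m and z of white_plate_mid in the frame of white_tray between 0.03 and 0.058 m and angle between white_plate_mid's own z axis and vertical below 0.75 rad and distance of each of green_bottle_mid, black_plate_mid from where it was at the start of the episode below 0.02 m and angle between each of green_bottle_mid, black_plate_mid's own z axis and vertical below 0.3 rad); the robot touches nothing.
It fails at once if the green-capped bottle is moved or tipped (distance of green_bottle_mid from where it was at the start of the episode above 0.025 m or angle between green_bottle_mid's own z axis and vertical above 0.4 rad).
It fails at once if the black plate is moved or pulled from the rack (distance of black_plate_mid from where it was at the start of the episode above 0.025 m or angle between black_plate_mid's own z axis and vertical above 0.4 rad).
It also fails if it takes over 120 s, if anything falls off the work surface, if the arm or the gripper's body presses on something with over 40 N, if the wrist force passes 120 N, or if a joint passes its speed limit or range.

### The arm

A 7-joint arm with a two-finger parallel gripper is mounted at the origin on the work surface. World frame = base frame: x ahead of the robot, y to its left, z up, the work surface at z = 0. Lengths are in mm, angles in rad, forces in N, time in s.
With the tool pointing down it reaches from about 400 to 850 mm from the base axis. Payload 4.5 kg.
Tool frame: the origin (TCP) lies on the front face of the gripper's body, between the roots of the fingers; the fingertips stand 64 mm ahead of it and the grasp point (between the pads) lies 45 mm ahead of it; z points along the fingers, x is the direction in which the jaws open and shut, and the axes are right-handed (so a half turn about z gives the same grasp; the last joint's range is limited). The gripper opens to 88 mm and grips with 3 to 60 N. Pads are 18 mm wide; open, the fingers measure 123 mm over their backs; the gripper's body (75 mm by 187 mm) begins 45 mm behind the grasp point.
Start: joints at [-1.292, 0.689, -0.195, 1.565, 0.157, 0.902, -0.215], TCP at [151.454, 606.39, 302.743] pointing down, gripper open.
Joint ranges: [-3.01, 3.01], [-0.46, 2.08], [-1.47, 1.51], [0.13, 2.56], [-1, 4.14], [0.04, 2.09], [-2.66, 2.66]. Speed limits (rad/s): [2.57, 2.57, 3.14, 3.14, 3.14, 3.14, 3.14].

### API

Orientations are given as a rotation vector (axis times angle).
In Python, from plant import manip gives the robot as it stands. The module is installed in compiled form; this text tells all that it offers.
- The arm moves only by the tool servo_tool, never from a script. Its argument "steps" is a list of rows, each a list of 3 entries, a list of its own where there are three numbers: the shift along the tool's x, y, z in m, then the turn, a rotation vector about the tool's x, y, z in degrees, then the finger opening in m, from 0 to 0.0881. A call has 1 to 5 rows; each row is the pose to reach, as a shift and turn from the pose commanded when the call began, along the tool's axes at that moment; what a row does not reach only later rows make up. A row lasts 1/8 s, in which the tool goes at most 62.5 mm and 10.7 degrees, less where a joint would pass 70% of its speed; a pose out of reach is approached as far as the arm can. A call with a gripper value outside its range is refused whole. The fingers move at their own pace and stop on an object; the grip force is fixed at half the most. Time passes only in rows, so rows that repeat a pose let the fingers close. It gives the time, the measured TCP pose, the force and the opening at its end, in the units of the state.
- manip.read_state(): the state, without advancing time (a new reading comes with each control period).
- manip.get_image(name): name is "side" or "top"; returns a dict with "image" (384x512x3 uint8, red, green, blue), "z_map" (384x512 float32, mm along the optical axis (not along the pixel's ray), 0 where there is no reading), "fx", "fy", "cx", "cy" (pixels), "k1" (the pictures are not rectified: a ray, as slopes to the right and down, at radius r is drawn at 1 + k1 r^2 times it, then the intrinsics apply), "xyz" and "attitude" of the camera in the world. Camera axes: x right, y down, z forward; pixel columns grow to the right and rows downward; lengths in mm; the calibration is good to about 2 mm. A picture is of the moment at which its call begins.
- manip.finish_job(): hands the job in, once; it reports no verdict.
The state is a dict: "clock": time; "qpos": joint angles; "qd": joint speeds; "effort": joint torques, N m; "tool_pos": TCP position; "tcp_rot": TCP orientation; "contact_force": force on the tool from outside, world axes, zero at the start; "torque": the same for the moment, N m; "opening": finger opening in mm.
Only numpy, scipy, OpenCV 4.12 (cv2) and the standard library are available. Lean on these libraries where they do the work, as an engineer would, in place of code of your own. Each camera call takes 0.05 s, during which the arm holds its last target.

## Working session

There is one attempt and no reset: what is moved stays moved. The work goes in short steps, Python scripts to look and compute and a tool call to move; the robot and the scene stay as the last step left them, time stands still between calls to the robot, and variables do not carry over. Pictures are saved under pics/ and viewed, and the job is handed in when it is done.

Besides the shell and the picture viewer there is one more tool, called after "Emit:" as name(argument=value, ...), one argument or row to a line, values as JSON. servo_tool: Moves the arm, as the interface text tells. Its arguments: {"type":"object","properties":{"steps":{"type":"array","items":{"type":"array"}}},"required":["steps"]}

```bash
mkdir -p pics; ls
cat > h.py <<'E'
import numpy as np, cv2
from scipy.spatial.transform import Rotation as R
from plant import manip
def grab(n):
    d=manip.get_image(n); return d
def save(img,name): cv2.imwrite('pics/'+name,cv2.cvtColor(img,cv2.COLOR_RGB2BGR))
E
python3 - <<'E'
from h import *
s=manip.read_state(); print(s)
for n in ['side','top']:
    d=grab(n); save(d['image'],n+'0.png'); np.savez(n+'0.npz',**{k:np.array(v) for k,v in d.items()})
    print(n,{k:v for k,v in d.items() if k not in('image','z_map')}, (d['z_map']>0).mean())
E
```

```text
pics
{'clock': 0.0, 'qpos': array([-1.29221668,  0.68995412, -0.19451275,  1.56630469,  0.15729916,
        0.90248278, -0.21508275]), 'qd': array([-1.46838563e-06,  7.91995230e-04, -7.50962271e-04, -4.12227833e-04,
       -7.24555115e-05, -2.04848088e-04, -1.42785591e-03]), 'effort': array([-4.16705143e-04, -5.27571774e+01, -1.26671176e+00, -1.53433245e+01,
       -5.26117883e-02,  6.54565782e-03,  1.73357021e-04]), 'tool_pos': array([151.38359368, 605.88125293, 301.93900899]), 'tcp_rot': array([ 2.47500581e+00,  1.93301253e+00, -2.04709214e-03]), 'contact_force': array([ 0.09223797, -0.71002316, -0.16691915]), 'torque': array([ 0.02005861,  0.00168298, -0.00604691]), 'opening': 87.82004066312585}
side {'fx': 498.4436445780249, 'fy': 498.4436445780249, 'cx': 260.6936465813137, 'cy': 194.97162449203327, 'k1': -0.03841756584055074, 'xyz': array([ 521.60605636, -743.86787562,  871.88740979]), 'attitude': array([-2.40126288,  0.08867074, -0.01314297])} 0.9962209065755209
top {'fx': 437.55377410406396, 'fy': 437.55377410406396, 'cx': 251.7759387676898, 'cy': 189.64978398000028, 'k1': -0.17016197705436756, 'xyz': array([409.45672366, -10.49663885, 991.53468291]), 'attitude': array([-2.13236738,  2.14754336, -0.15935519])} 0.9961344401041666
```

View pics/side0.png

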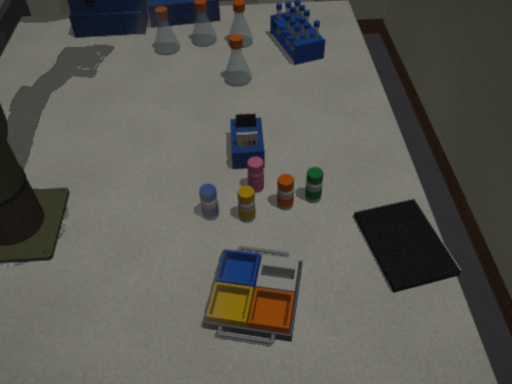

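View pics/top0.png

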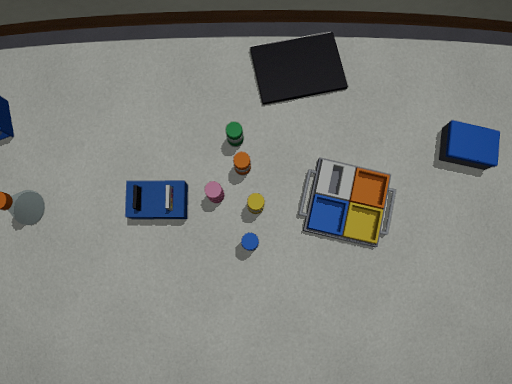

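The side view shows the bottle caps at blue (208,190), yellow (246,193), orange (286,181) and green (314,175). The pink look-alike is at (256,164). The rack is at (247,143), with the black plate at (246,120) and the white plate at (247,138), and the caddy is at (253,292). In the top view the caps are blue (250,241), yellow (256,202), orange (242,160), green (234,130) and pink (213,190). Other things that could be mistaken for these are the orange-stoppered flasks at side (236,42) and the blue box at top (470,145).

```bash
cat >> h.py <<'E'
def load(n): 
    d=dict(np.load(n)); return d
def ray(d,px):
    px=np.atleast_2d(np.float64(px)); K=np.array([[d['fx'],0,d['cx']],[0,d['fy'],d['cy']],[0,0,1]],float)
    D=np.array([float(d['k1']),0,0,0,0])
    u=cv2.undistortPointsIter(px.reshape(-1,1,2),K,D,None,None,(3,50,1e-9)).reshape(-1,2)
    return np.c_[u,np.ones(len(u))]@R.from_rotvec(d['attitude']).as_matrix().T
def onplane(d,px,z):
    r=ray(d,px); C=np.array(d['xyz']); return C+r*((z-C[2])/r[:,2])[:,None]
def depthpt(d,px):
    px=np.atleast_2d(px); r=ray(d,px); zz=d['z_map'][px[:,1].round().astype(int),px[:,0].round().astype(int)]
    return np.array(d['xyz'])+r*zz[:,None]
def tri(d1,p1,d2,p2):
    A=np.zeros((3,3));b=np.zeros(3); 
    for d,p in((d1,p1),(d2,p2)):
        r=ray(d,p)[0]; r/=np.linalg.norm(r); M=np.eye(3)-np.outer(r,r); A+=M; b+=M@np.array(d['xyz'])
    X=np.linalg.solve(A,b); 
    gap=[np.linalg.norm(np.cross((X-np.array(d['xyz'])),ray(d,p)[0])/np.linalg.norm(ray(d,p)[0])) for d,p in((d1,p1),(d2,p2))]
    return X,sum(gap)
def cloud(d):
    h,w=d['z_map'].shape; v,u=np.mgrid[:h,:w]; px=np.c_[u.ravel(),v.ravel()]
    return depthpt(d,px).reshape(h,w,3)
E
python3 - <<'E'
from h import *
S=load('side0.npz');T=load('top0.npz')
for d,n in((S,'side'),(T,'top')):
    P=cloud(d); hsv=cv2.cvtColor(d['image'],cv2.COLOR_RGB2HSV)
    for nm,(x,y) in dict(side=dict(blue=(208,190),yel=(246,193),ora=(286,181),gre=(314,175),pink=(256,164)),top=dict(blue=(250,241),yel=(256,202),ora=(242,160),gre=(234,130),pink=(213,190)))[n].items():
        # depth cloud: points near with z>75
        m=np.zeros(P.shape[:2],bool); m[y-20:y+20,x-18:x+18]=1
        hue=int(hsv[y,x,0]); col=(np.abs(hsv[...,0].astype(int)-hue)<6)&(hsv[...,1]>100)
        q=P[m&col]; top=q[:,2]>np.percentile(q[:,2],97)-3
        q=q[top]; print(n,nm,'hue',hue,'top z',np.round(q[:,2].mean(),1),'ctr',((q.max(0)+q.min(0))/2).round(1), 'mean',q.mean(0).round(1),'ext',np.ptp(q,0).round(0),top.sum())
    print(n,'bench z', P[330,100],P[300,250] )
a=S['image'][100:350,190:330]; b=T['image'][100:260,100:410]
save(cv2.resize(a,None,fx=2.4,fy=2.4,interpolation=cv2.INTER_CUBIC),'c1.png');save(cv2.resize(b,None,fx=2.5,fy=2.5,interpolation=cv2.INTER_CUBIC),'c2.png')
E
```

```text
side blue hue 112 top z 87.9 ctr [442.7  -5.9  89. ] mean [442.7  -3.9  87.9] ext [28. 30.  4.] 55
side yel hue 24 top z 94.7 ctr [ 526.4 -371.   478.7] mean [525.2 -22.6  94.7] ext [ 33. 746. 786.] 101
side ora hue 13 top z 96.2 ctr [ 576.9 -357.4  478.7] mean [613.8   5.1  96.2] ext [111. 773. 786.] 85
side gre hue 69 top z 86.7 ctr [682.1  26.1  87.3] mean [681.8  28.1  86.7] ext [31. 35.  4.] 86
side pink hue 170 top z 117.5 ctr [ 545.  -325.9  478.6] mean [551.1  41.9 117.5] ext [ 47. 836. 787.] 102
side bench z [ 2.31037146e+02 -2.75281606e+02  1.67875479e-01] [ 521.75002666 -252.37778734   36.48856308]
top blue hue 108 top z 86.6 ctr [441.9  -0.7  87.2] mean [442.1  -2.5  86.6] ext [33. 33.  4.] 114
top yel hue 26 top z 86.6 ctr [525.9 -13.7  87.5] mean [525.5 -14.7  86.6] ext [32. 33.  4.] 112
top ora hue 14 top z 102.2 ctr [519.9   9.8 538.3] mean [611.1  14.3 102.2] ext [221.  41. 906.] 115
top gre hue 69 top z 94.9 ctr [553.3  18.4 538.3] mean [678.3  30.9  94.9] ext [288.  58. 907.] 105
top pink hue 166 top z 84.9 ctr [535.2  79.4  85.5] mean [534.7  79.7  84.9] ext [ 6. 15.  3.] 8
top bench z [241.053258   341.65014349  -1.46236966] [313.27682897  -1.18899949   0.95086969]
```

View pics/c1.png

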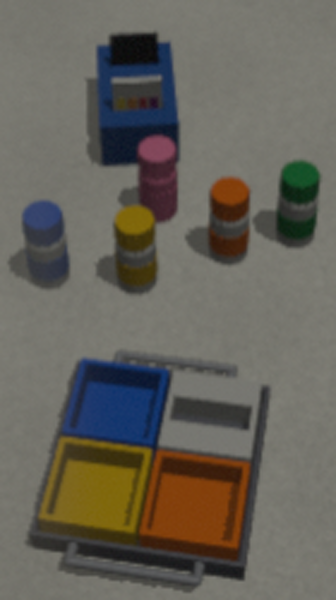

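View pics/c2.png

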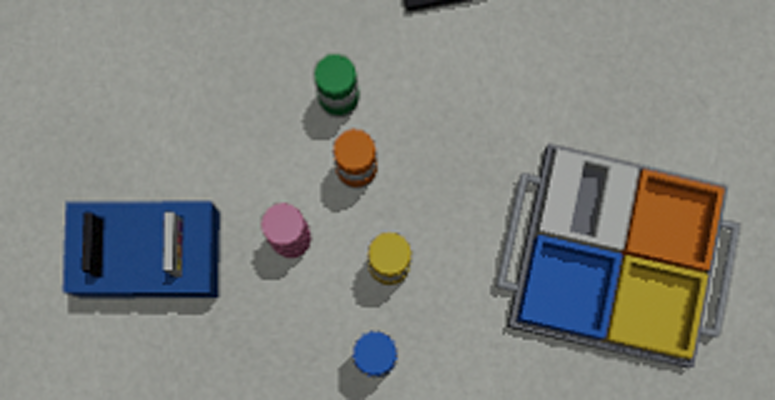

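```bash
cat >> h.py <<'E'
def near(P,xy,r): return np.hypot(P[...,0]-xy[0],P[...,1]-xy[1])<r
E
python3 - <<'E'
from h import *
S=load('side0.npz');T=load('top0.npz')
B=dict(blue=(442,-2,(100,120)),yel=(526,-15,(20,32)),ora=(611,9,(3,18)),gre=(680,29,(60,85)),pink=(545,78,(160,180)))
px={}
for d,n in((S,'side'),(T,'top')):
    P=cloud(d); hsv=cv2.cvtColor(d['image'],cv2.COLOR_RGB2HSV); d['hsv']=hsv; d['P']=P
    for nm,(x,y,(a,b)) in B.items():
        m=near(P,(x,y),40)&(P[...,2]>81)&(P[...,2]<93)&(hsv[...,0]>=a)&(hsv[...,0]<=b)&(hsv[...,1]>70)
        q=P[m]; c,r=cv2.minEnclosingCircle(q[:,:2].astype(np.float32))
        v,u=np.nonzero(m); pc=cv2.minEnclosingCircle(np.c_[u,v].astype(np.float32))[0]; px[n,nm]=(u.mean(),v.mean())
        print(n,nm,m.sum(),'z',np.median(q[:,2]).round(1),'circ',np.round(c,1),round(r,1),'med',np.median(q,0).round(1),'ray@85',onplane(d,px[n,nm],85)[0].round(1))
for nm in B: print(nm,'tri',[np.round(v,1) for v in tri(S,px['side',nm],T,px['top',nm])])
for d,n in((S,'side'),(T,'top')):
    P,hsv=d['P'],d['hsv']; reg=near(P,(570,-200),140)&(P[...,2]>3)&(P[...,2]<60)
    print(n,'rim z hist',np.histogram(P[reg][:,2],[0,5,10,15,20,25,30,33,35,37,39,41,45,60]))
    for nm,(a,b) in dict(blue=(100,125),yel=(20,32),ora=(3,18)).items():
        m=(reg&(hsv[...,0]>=a)&(hsv[...,0]<=b)&(hsv[...,1]>90)).astype(np.uint8)
        v,u=np.nonzero(m); q=P[m>0]; z=q[:,2]; rim=(z>31)&(z<44)
        g=onplane(d,np.c_[u,v],37)[rim][:,:2].astype(np.float32)
        print(n,nm,m.sum(),rim.sum(),'rimz',np.median(z[rim]).round(1),'floor z',np.percentile(z,10).round(1),'rect rays',cv2.minAreaRect(g),'depth',cv2.minAreaRect(q[rim][:,:2].astype(np.float32)))
E
```

```text
side blue 158 z 86.2 circ [444.3  -3.2] 18.1 med [443.8  -3.7  86.2] ray@85 [444.3  -2.6  85. ]
side yel 177 z 85.9 circ [525.2 -14.1] 19.2 med [526.  -16.1  85.9] ray@85 [526.  -15.5  85. ]
side ora 169 z 85.6 circ [614.1  15.3] 19.3 med [615.7  12.   85.6] ray@85 [615.2  13.5  85. ]
side gre 145 z 85.8 circ [684.   28.5] 20.1 med [682.   27.9  85.8] ray@85 [682.6  28.9  85. ]
side pink 152 z 85.8 circ [552.1  74.8] 18.8 med [551.6  73.   85.8] ray@85 [551.7  74.2  85. ]
top blue 235 z 85.3 circ [442.6  -0.7] 18.2 med [441.9  -0.7  85.3] ray@85 [442.1  -1.2  85. ]
top yel 230 z 85.2 circ [525.  -14.4] 18.3 med [525.  -13.8  85.2] ray@85 [525.2 -14.2  85. ]
top ora 213 z 85.3 circ [613.9  14.4] 18.2 med [614.5  15.2  85.3] ray@85 [614.1  14.8  85. ]
top gre 199 z 85.1 circ [681.1  31. ] 17.6 med [680.7  32.2  85.1] ray@85 [681.   31.3  85. ]
top pink 209 z 85.3 circ [549.7  74.9] 17.7 med [550.9  74.5  85.3] ray@85 [550.1  75.   85. ]
blue tri [array([443.1,  -1. ,  83.1]), np.float64(2.0)]
yel tri [array([525.7, -14.1,  83.4]), np.float64(0.7)]
ora tri [array([615. ,  14.9,  83.4]),
[... 1319 characters left out ...]
 -173.725830078125), (75.84336853027344, 77.26985931396484), 76.64724731445312) depth ((501.4599304199219, -174.0863037109375), (75.50959014892578, 76.94127655029297), 76.40919494628906)
top yel 1167 309 rimz 37.1 floor z 8.7 rect rays ((481.8482971191406, -251.09274291992188), (78.35419464111328, 77.44703674316406), 76.50255584716797) depth ((482.02838134765625, -252.12075805664062), (78.23988342285156, 77.3410873413086), 76.41588592529297)
top ora 1211 356 rimz 37.5 floor z 9.0 rect rays ((559.9287719726562, -270.21307373046875), (78.19508361816406, 78.48002624511719), 76.1661148071289) depth ((560.3624877929688, -271.0578308105469), (77.74264526367188, 77.95755767822266), 76.180908203125)
```

Run:
```python
from h import *
S=load('side0.npz');T=load('top0.npz')
print('white tray check, slot:')
c={}
for d,n,box in((S,'side',(225,110,275,175)),(T,'top',(120,175,195,225))):
    P=cloud(d); hsv=cv2.cvtColor(d['image'],cv2.COLOR_RGB2HSV); g=d['image'].max(2)
    reg=np.zeros(P.shape[:2],bool); reg[box[1]:box[3],box[0]:box[2]]=1
    m=reg&(hsv[...,0]>100)&(hsv[...,0]<125)&(hsv[...,1]>120)&(P[...,2]>48)&(P[...,2]<62)
    print(n,'rack',np.median(P[m][:,2]).round(1),cv2.minAreaRect(P[m][:,:2].astype(np.float32)))
    m=reg&(P[...,2]>80)&(P[...,2]<96)
    for nm,mm in (('white',m&(g>100)),('black',m&(g<60))):
        q=P[mm]; v,u=np.nonzero(mm); c[n,nm]=(u.mean(),v.mean()); print(n,nm,len(q),np.median(q,0).round(1),q.min(0).round(0),q.max(0).round(0),cv2.minAreaRect(q[:,:2].astype(np.float32)))
        tt=q[:,2]>87; print('   top edge',tt.sum(), q[tt].mean(0).round(1), cv2.minAreaRect(q[tt][:,:2].astype(np.float32)) if tt.sum()>3 else '')
    # slot floor in white tray
    m=near(P,(579.3,-193.2),30)&(P[...,2]<20); q=P[m]; print('slot floor',len(q),np.median(q,0).round(1),cv2.minAreaRect(q[:,:2].astype(np.float32)))
print(tri(S,c['side','white'],T,c['top','white']))
a=S['image'][100:175,220:280]; b=T['image'][170:230,115:200]
save(np.hstack([cv2.resize(a,(400,500),interpolation=cv2.INTER_CUBIC),cv2.resize(b,(400,282),interpolation=cv2.INTER_CUBIC)[:282].repeat(1,0) if 0 else cv2.copyMakeBorder(cv2.resize(b,(400,282),interpolation=cv2.INTER_CUBIC),0,218,0,0,cv2.BORDER_CONSTANT)]),'rack.png')
```

```text
white tray check, slot:
side rack 55.3 ((537.3175048828125, 204.19985961914062), (132.17208862304688, 77.32087707519531), 89.79278564453125)
side white 143 [550.6  76.8  86.4] [515.  58.  82.] [568. 174.  93.] ((548.3565673828125, 118.6011962890625), (43.74085235595703, 120.91095733642578), 11.432228088378906)
   top edge 54 [547.  114.1  88.8] ((548.3565673828125, 118.6011962890625), (43.74085235595703, 120.91095733642578), 11.432228088378906)
side black 133 [537.8 236.1  85.9] [514.  63.  80.] [562. 245.  94.] ((536.0807495117188, 153.96173095703125), (181.46153259277344, 47.46246337890625), 88.55732727050781)
   top edge 56 [537.7 229.2  89.5] ((537.2966918945312, 202.78868103027344), (45.23530578613281, 82.11183166503906), 0.10699236392974854)
slot floor 141 [ 582.1 -182.7   12.7] ((582.1707763671875, -183.54885864257812), (10.908458709716797, 58.03666305541992), 76.23858642578125)
top rack 55.1 ((535.3668823242188, 204.82879638671875), (130.9764404296875, 79.63157653808594), 89.64478302001953)
top white 79 [536.1 170.7  90.2] [513. 167.  80.] [561. 175.  94.] ((537.0781860351562, 170.8134307861328), (7.586025714874268, 48.4412727355957), 88.50826263427734)
   top edge 76 [536.1 170.6  90.2] ((536.3024291992188, 170.83363342285156), (7.586025714874268, 46.88918685913086), 88.50826263427734)
top black 129 [532.6 238.4  88.8] [511. 166.  81.] [560. 245.  94.] ((535.8163452148438, 205.31590270996094), (48.991432189941406, 78.45021057128906), 0.007999871857464314)
   top edge 95 [535.4 236.1  89.7] ((537.362548828125, 205.34982299804688), (48.81681823730469, 77.93814849853516), 2.6025466918945312)
slot floor 234 [ 579.1 -196.4   10.9] ((579.11962890625, -196.03309631347656), (21.655651092529297, 58.208003997802734), 75.82841491699219)
(array([551.93494019, 190.78871855,  -9.46155103]), np.float64(3.1966149121744074))
```

View pics/rack.png

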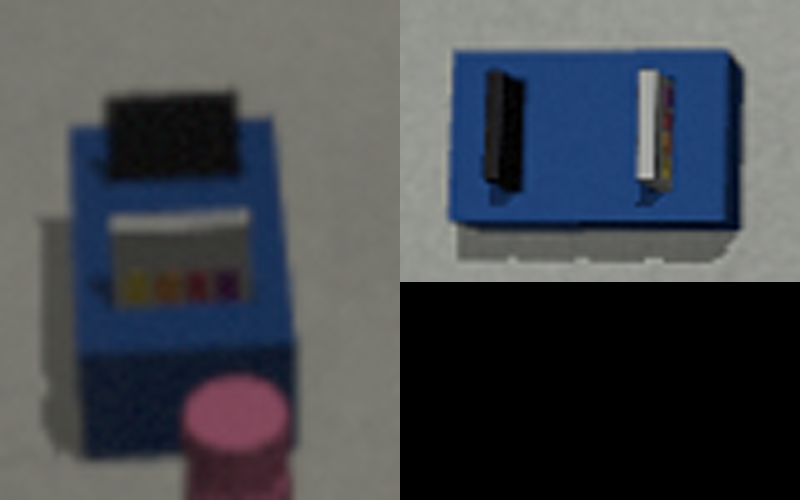

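```bash
cat >> h.py <<'E'
def plan(x,y,z,yaw):
    s=manip.read_state(); p=s['tool_pos']; R0=R.from_rotvec(s['tcp_rot'])
    a=np.radians(yaw); X=np.array([np.cos(a),np.sin(a),0]); Z=np.array([0,0,-1.]); Rt=R.from_matrix(np.c_[X,np.cross(Z,X),Z])
    d=R0.inv().apply(np.array([x,y,z])-p)/1000; t=(R0.inv()*Rt).as_rotvec(degrees=True)
    print('t',round(s['clock'],2),'pos',p.round(1),'open',round(s['opening'],1),'F',s['contact_force'].round(1),'shift m',d.round(4),'len',np.linalg.norm(d).round(3),'turn',t.round(1))
E
python3 - <<'E'
from h import *
S=load('side0.npz');T=load('top0.npz')
print(tri(S,(247,133),T,(167.7,196.6)), onplane(S,(247,133),90),onplane(T,(167.7,196.6),90))
plan(536.5,170.8,200,90)
E
```

```text
(array([536.88895178, 169.30411442,  90.37306008]), np.float64(3.974310129358841)) [[538.85160294 170.34720431  90.        ]] [[534.9492165 169.0799304  90.       ]]
t 0.1 pos [151.4 605.9 302. ] open 87.9 F [ 0.1 -0.2 -0. ] shift m [-0.3287  0.479   0.1026] len 0.59 turn [ -0.    0.1 -14. ]
```

Emit:
servo_tool(
  steps=[
    [[-0.066,0.096,0.02],[0,0,-4],0.06],
    [[-0.1,0.144,0.03],[0,0,-7],0.06],
    [[-0.133,0.192,0.04],[0,0,-10],0.06],
    [[-0.165,0.24,0.05],[0,0,-14],0.06],
    [[-0.165,0.24,0.05],[0,0,-14],0.06],
  ],
)

```text
clock: 0.72
tool_pos: [346.1, 385.2, 252.0]
tcp_rot: [2.223, 2.218, -0.002]
contact_force: [0.9, 0.3, 0.1]
opening: 60.2
```

```bash
python3 -c "
from h import *
plan(536.5,170.5,200,90)"
```

```text
t 0.72 pos [346.1 385.2 252. ] open 60.2 F [0.9 0.3 0.1] shift m [-0.2142  0.1909  0.0524] len 0.292 turn [-0.   0.1 -0.1]
```

Emit:
servo_tool(
  steps=[
    [[-0.214,0.191,0.052],[0,0,0],0.04],
    [[-0.214,0.191,0.052],[0,0,0],0.04],
    [[-0.214,0.191,0.052],[0,0,0],0.04],
    [[-0.214,0.191,0.052],[0,0,0],0.04],
    [[-0.214,0.191,0.052],[0,0,0],0.04],
  ],
)

```text
clock: 1.35
tool_pos: [536.8, 170.6, 199.8]
tcp_rot: [2.225, 2.217, -0.002]
contact_force: [0.2, -0.0, -0.1]
opening: 40.1
```

```bash
python3 -c "
from h import *
plan(536.5,170.5,123,90)"
```

```text
t 1.35 pos [536.8 170.6 199.8] open 40.1 F [ 0.2 -0.  -0.1] shift m [ 0.     -0.0003  0.0768] len 0.077 turn [-0.   0.1 -0.2]
```

Emit:
servo_tool(
  steps=[
    [[0,0,0.05],[0,0,0],0.04],
    [[0,0,0.077],[0,0,0],0.04],
    [[0,0,0.077],[0,0,0],0.04],
  ],
)

```text
clock: 1.72
tool_pos: [534.7, 173.6, 121.9]
tcp_rot: [-2.222, -2.22, 0.004]
contact_force: [0.0, -0.2, 0.5]
opening: 39.7
```

```bash
python3 -c "
from h import *
plan(536.5,170.5,123,90)
d=grab('side'); e=grab('top')
a=d['image'][70:190,190:310]; b=e['image'][130:250,110:230]
save(np.hstack([cv2.resize(a,(400,400)),cv2.resize(b,(400,400))]),'g1.png')"
```

```text
t 1.73 pos [534.7 173.6 121.9] open 39.7 F [ 0.  -0.2  0.5] shift m [-0.0031  0.0018 -0.0011] len 0.004 turn [-0.1  0.1 -0. ]
```

View pics/g1.png

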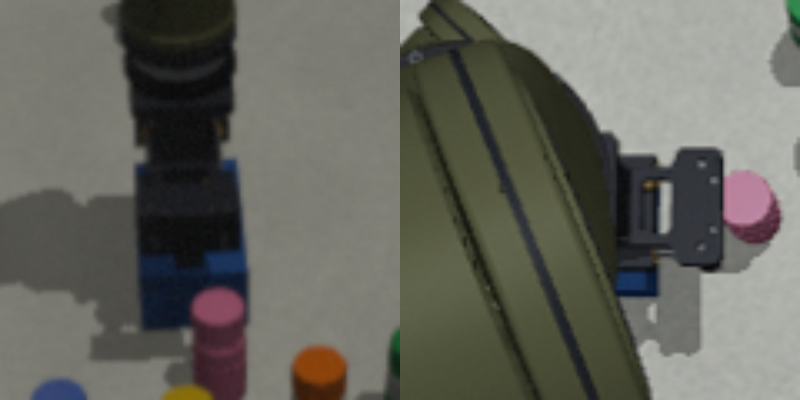

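The pictures show the plate's white top edge between the fingers, in the top crop at (665,205). The black plate is clear of them. The measured pose is about 3 mm off, so I'll correct it and read again before closing.

Emit:
servo_tool(
  steps=[
    [[0,0,0],[0,0,0],0.04],
    [[0,0,0],[0,0,0],0.04],
  ],
)

```text
clock: 2.08
tool_pos: [535.4, 174.2, 124.2]
tcp_rot: [2.222, 2.221, 0.001]
contact_force: [0.7, -0.5, 0.5]
opening: 40.0
```

```bash
python3 -c "
from h import *
plan(536.5,170.5,123,90)"
```

```text
t 2.08 pos [535.4 174.2 124.2] open 40.0 F [ 0.7 -0.5  0.5] shift m [-0.0037  0.0011  0.0012] len 0.004 turn [ 0. -0. -0.]
```

Emit:
servo_tool(
  steps=[
    [[-0.0035,0.001,0.001],[0,0,0],0.04],
    [[-0.0035,0.001,0.001],[0,0,0],0.04],
    [[-0.0035,0.001,0.001],[0,0,0],0.025],
  ],
)

```text
clock: 2.45
tool_pos: [536.2, 170.5, 122.7]
tcp_rot: [-2.222, -2.221, -0.0]
contact_force: [-1.1, -0.2, 0.0]
opening: 32.0
```

```bash
python3 -c "
from h import *
plan(536.5,170.5,123,90)
e=grab('top')
b=e['image'][170:220,140:190]
save(cv2.resize(b,(500,500)),'g2.png')"
```

```text
t 2.45 pos [536.2 170.5 122.7] open 32.0 F [-1.1 -0.2  0. ] shift m [ 0.      0.0003 -0.0003] len 0.0 turn [ 0. -0. -0.]
```

View pics/g2.png

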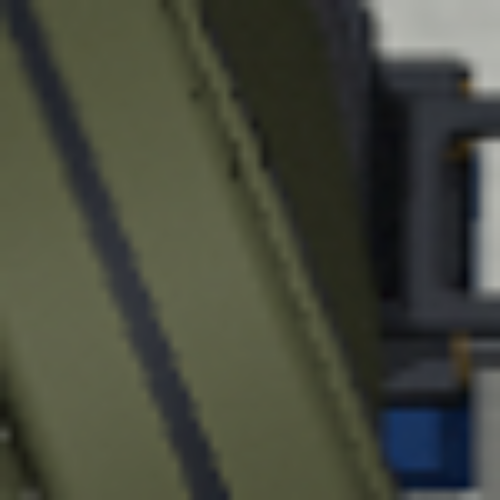

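This crop shows only the arm and gripper frame, with the plate hidden. What I called the plate's edge in the last picture was probably bench seen through the frame. I'll close the fingers; the opening should stop at about 8 mm.

Emit:
servo_tool(
  steps=[
    [[0,0,0],[0,0,0],0.0],
    [[0,0,0],[0,0,0],0.0],
    [[0,0,0],[0,0,0],0.0],
    [[0,0,0],[0,0,0],0.0],
  ],
)

```text
clock: 3.0
tool_pos: [536.2, 170.6, 122.7]
tcp_rot: [-2.222, -2.221, -0.0]
contact_force: [0.4, -0.2, -0.3]
opening: 8.0
```

Emit:
servo_tool(
  steps=[
    [[0,0,-0.012],[0,0,0],0.0],
    [[0,0,-0.025],[0,0,0],0.0],
    [[0,0,-0.04],[0,0,0],0.0],
    [[0,0,-0.055],[0,0,0],0.0],
    [[0,0,-0.07],[0,0,0],0.0],
  ],
)

```text
clock: 3.62
tool_pos: [536.3, 170.5, 194.1]
tcp_rot: [2.222, 2.221, 0.001]
contact_force: [-0.3, 0.7, -0.7]
opening: 7.8
```

Emit:
servo_tool(
  steps=[
    [[0,0,-0.03],[0,0,0],0.0],
    [[0,0,-0.06],[0,0,0],0.0],
    [[0,0,-0.06],[0,0,0],0.0],
  ],
)

```text
clock: 4.0
tool_pos: [537.3, 171.1, 255.3]
tcp_rot: [2.221, 2.219, 0.007]
contact_force: [0.3, -0.8, -1.7]
opening: 7.8
```

```bash
python3 -c "
from h import *
plan(579.2,-193.5,250,76.5)
d=grab('side'); e=grab('top')
a=d['image'][20:220,150:350]; b=e['image'][100:300,50:250]
save(np.hstack([cv2.resize(a,(400,400)),cv2.resize(b,(400,400))]),'g3.png')"
```

```text
t 4.0 pos [537.3 171.1 255.3] open 7.8 F [ 0.3 -0.8 -1.7] shift m [-0.3646  0.0421  0.0047] len 0.367 turn [ 0.2 -0.2 13.5]
```

View pics/g3.png

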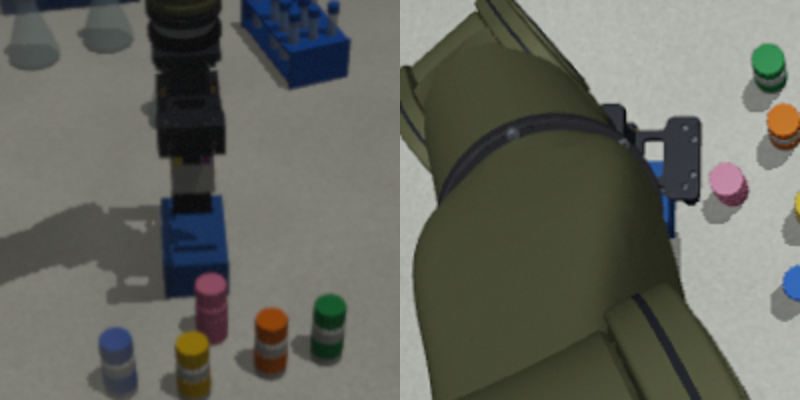

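The plate is out of the rack and in the jaws, side crop (192,178). Its slot is empty, and the black plate is still in the rack behind it. Next I carry it at about z 255, so its lower edge is near 142, clear of the 85 mm bottles.

Emit:
servo_tool(
  steps=[
    [[-0.04,0.005,0],[0,0,4],0.0],
    [[-0.09,0.01,0],[0,0,8],0.0],
    [[-0.14,0.016,0],[0,0,13.5],0.0],
    [[-0.19,0.022,0],[0,0,13.5],0.0],
    [[-0.23,0.027,0],[0,0,13.5],0.0],
  ],
)

```text
clock: 4.72
tool_pos: [562.3, -61.9, 251.3]
tcp_rot: [-2.468, -1.942, 0.004]
contact_force: [0.6, 0.6, 0.1]
opening: 7.7
```

```bash
python3 -c "
from h import *
plan(579.2,-193.5,250,76.5)"
```

```text
t 4.72 pos [562.3 -61.9 251.3] open 7.7 F [0.6 0.6 0.1] shift m [-0.1239  0.0474  0.0014] len 0.133 turn [-0.2  0.1 -0.1]
```

Emit:
servo_tool(
  steps=[
    [[-0.05,0.02,0],[0,0,0],0.0],
    [[-0.09,0.035,0],[0,0,0],0.0],
    [[-0.124,0.047,0.001],[0,0,0],0.0],
    [[-0.124,0.047,0.001],[0,0,0],0.0],
    [[-0.124,0.047,0.001],[0,0,0],0.0],
  ],
)

```text
clock: 5.35
tool_pos: [579.4, -189.6, 250.7]
tcp_rot: [-2.464, -1.944, 0.001]
contact_force: [0.3, -0.2, 0.0]
opening: 7.7
```

```bash
python3 -c "
from h import *
plan(579.2,-193.5,160,76.5)
d=grab('side'); e=grab('top')
a=d['image'][120:350,150:380]; b=e['image'][100:300,250:450]
save(np.hstack([cv2.resize(a,(400,400)),cv2.resize(b,(400,400))]),'g4.png')"
```

```text
t 5.35 pos [ 579.4 -189.6  250.7] open 7.7 F [ 0.3 -0.2  0. ] shift m [-0.004   0.001   0.0907] len 0.091 turn [-0.1 -0.1  0. ]
```

View pics/g4.png

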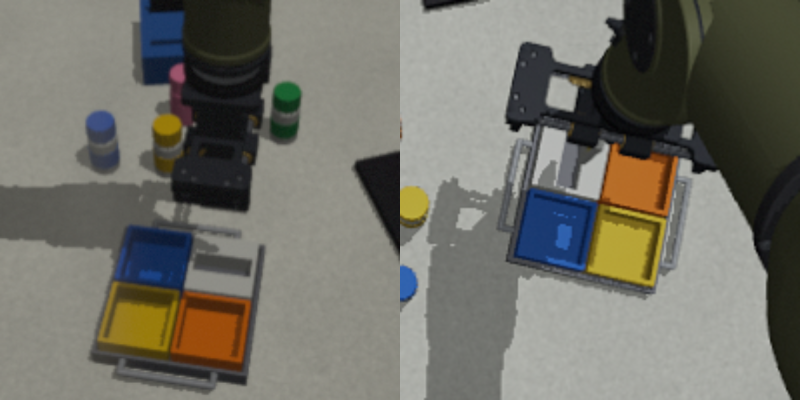

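The arm is over the white tray; the slot, at side crop (222,262), is still open below. I'll go down to z 160 and correct y.

Emit:
servo_tool(
  steps=[
    [[-0.004,0.001,0.03],[0,0,0],0.0],
    [[-0.004,0.001,0.06],[0,0,0],0.0],
    [[-0.004,0.001,0.085],[0,0,0],0.0],
    [[-0.004,0.001,0.085],[0,0,0],0.0],
  ],
)

```text
clock: 5.95
tool_pos: [578.8, -193.3, 165.1]
tcp_rot: [-2.462, -1.945, 0.003]
contact_force: [0.0, 0.2, -1.5]
opening: 7.8
```

```bash
python3 -c "
from h import *
plan(579.2,-193.5,123.5,76.5)
d=grab('side'); 
a=d['image'][200:350,180:330]
P=cloud(d); m=near(P,(579,-193),40)&(P[...,2]>42)&(P[...,2]<80); q=P[m]; print(len(q),np.median(q,0))
save(cv2.resize(a,(500,500)),'g5.png')"
```

```text
t 5.95 pos [ 578.8 -193.3  165.1] open 7.8 F [ 0.   0.2 -1.5] shift m [-0.0002  0.0006  0.0416] len 0.042 turn [-0.2 -0.   0.1]
1 [ 575.39173932 -229.33414113   42.7159337 ]
```

View pics/g5.png

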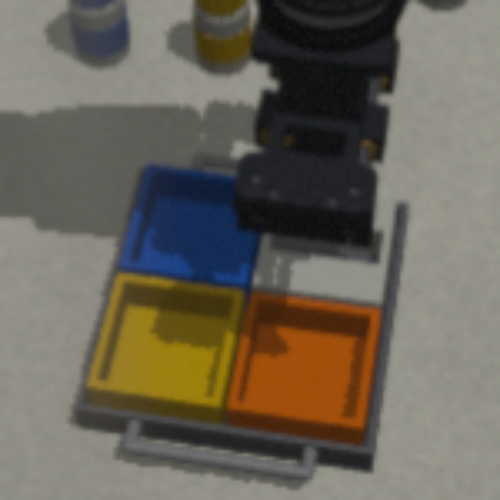

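The plate and slot are hidden behind the gripper, near (320,220). The position agrees to 1 mm, so I'll lower slowly and watch the force.

Emit:
servo_tool(
  steps=[
    [[0,0,0.012],[0,0,0],0.0],
    [[0,0,0.024],[0,0,0],0.0],
    [[0,0,0.034],[0,0,0],0.0],
    [[0,0,0.04],[0,0,0],0.0],
    [[0,0,0.04],[0,0,0],0.0],
  ],
)

```text
clock: 6.62
tool_pos: [579.6, -195.1, 126.2]
tcp_rot: [-2.467, -1.944, 0.001]
contact_force: [0.1, 0.2, -0.1]
opening: 7.6
```

Emit:
servo_tool(
  steps=[
    [[0,0,0.003],[0,0,0],0.0],
    [[0,0,0.003],[0,0,0],0.0],
  ],
)

```text
clock: 6.88
tool_pos: [579.9, -195.2, 123.7]
tcp_rot: [2.468, 1.944, 0.0]
contact_force: [-0.6, 0.4, -0.5]
opening: 7.6
```

Emit:
servo_tool(
  steps=[
    [[0,0,0],[0,0,0],0.015],
    [[0,0,0],[0,0,0],0.03],
    [[0,0,0],[0,0,0],0.04],
  ],
)

```text
clock: 7.25
tool_pos: [579.9, -195.1, 123.8]
tcp_rot: [2.468, 1.944, 0.0]
contact_force: [0.4, 1.0, -0.1]
opening: 32.7
```

Emit:
servo_tool(
  steps=[
    [[0,0,-0.03],[0,0,0],0.04],
    [[0,0,-0.07],[0,0,0],0.04],
    [[0,0,-0.11],[0,0,0],0.05],
    [[0,0,-0.11],[0,0,0],0.06],
  ],
)

```text
clock: 7.75
tool_pos: [581.6, -195.4, 237.0]
tcp_rot: [2.464, 1.941, 0.007]
contact_force: [0.2, 1.0, -0.5]
opening: 58.0
```

```bash
python3 -c "
from h import *
plan(525.5,-14.5,230,76.5)"
```

```text
t 7.75 pos [ 581.6 -195.4  237. ] open 58.0 F [ 0.2  1.  -0.5] shift m [ 0.1627 -0.097   0.0063] len 0.19 turn [ 0.4 -0.  -0. ]
```

Yellow next, moving above it. I'll check the plate on the way.

Emit:
servo_tool(
  steps=[
    [[0.05,-0.03,0.002],[0,0,0],0.06],
    [[0.1,-0.06,0.004],[0,0,0],0.06],
    [[0.14,-0.085,0.005],[0,0,0],0.06],
    [[0.163,-0.097,0.006],[0,0,0],0.06],
    [[0.163,-0.097,0.006],[0,0,0],0.06],
  ],
)

```text
clock: 8.38
tool_pos: [522.8, -11.7, 227.1]
tcp_rot: [-2.461, -1.949, 0.001]
contact_force: [-0.7, -0.4, -0.4]
opening: 60.0
```

```bash
python3 -c "
from h import *
plan(525.5,-14.5,113,76.5)
d=grab('side'); e=grab('top')
for f in (d,e):
    P=cloud(f); m=near(P,(579,-193),38)&(P[...,2]>84)&(P[...,2]<96); q=P[m]; print(len(q),np.median(q,0).round(1), cv2.minAreaRect(q[:,:2].astype(np.float32)) if len(q)>3 else '')
a=d['image'][100:350,150:400]; b=e['image'][100:300,200:400]
save(np.hstack([cv2.resize(a,(400,400)),cv2.resize(b,(400,400))]),'g6.png')"
```

```text
t 8.38 pos [522.8 -11.7 227.1] open 60.0 F [-0.7 -0.4 -0.4] shift m [-0.0022  0.0035  0.1141] len 0.114 turn [-0.1 -0.   0.3]
142 [ 579.6 -196.8   89.9] ((580.65673828125, -196.20291137695312), (10.821229934692383, 48.874366760253906), 75.6846694946289)
75 [ 584.5 -197.3   90.3] ((584.7672119140625, -197.01907348632812), (8.68447494506836, 40.62422180175781), 78.84866333007812)
```

View pics/g6.png

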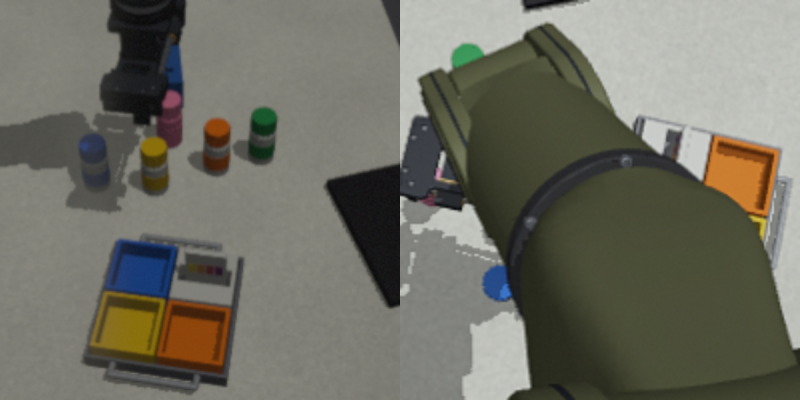

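The white plate stands in its slot, top edge at z 90 and centre about (580,-196); see side crop (205,262). Now I'll lower onto the yellow bottle.

Emit:
servo_tool(
  steps=[
    [[-0.002,0.0035,0.03],[0,0,0],0.06],
    [[-0.002,0.0035,0.07],[0,0,0],0.06],
    [[-0.002,0.0035,0.1],[0,0,0],0.06],
    [[-0.002,0.0035,0.114],[0,0,0],0.06],
    [[-0.002,0.0035,0.114],[0,0,0],0.06],
  ],
)

```text
clock: 9.1
tool_pos: [526.5, -17.8, 113.1]
tcp_rot: [-2.469, -1.943, 0.002]
contact_force: [-0.3, -0.2, 0.5]
opening: 59.8
```

```bash
python3 -c "
from h import *
plan(525.5,-14.5,113,76.5)"
```

```text
t 9.1 pos [526.5 -17.8 113.1] open 59.8 F [-0.3 -0.2  0.5] shift m [ 0.003  -0.0017  0.0001] len 0.003 turn [-0.1  0.1 -0.1]
```

Emit:
servo_tool(
  steps=[
    [[0.003,-0.0015,0],[0,0,0],0.06],
    [[0.003,-0.0015,0],[0,0,0],0.03],
    [[0.003,-0.0015,0],[0,0,0],0.02],
    [[0.003,-0.0015,0],[0,0,0],0.02],
    [[0.003,-0.0015,0],[0,0,0],0.02],
  ],
)

```text
clock: 9.72
tool_pos: [526.1, -13.6, 114.2]
tcp_rot: [2.467, 1.944, 0.001]
contact_force: [-0.9, -0.7, 4.3]
opening: 36.0
```

Emit:
servo_tool(
  steps=[
    [[0,0,-0.01],[0,0,0],0.02],
    [[0,0,-0.03],[0,0,0],0.02],
    [[0,0,-0.06],[0,0,0],0.02],
    [[0,0,-0.11],[0,0,0],0.02],
    [[0,0,-0.11],[0,0,0],0.02],
  ],
)

```text
clock: 10.35
tool_pos: [527.5, -13.3, 227.0]
tcp_rot: [2.465, 1.942, 0.009]
contact_force: [0.4, -0.4, -0.7]
opening: 36.0
```

```bash
python3 -c "
from h import *
plan(482.2,-251.9,230,76.5)
d=grab('side'); 
a=d['image'][80:280,150:350]
save(cv2.resize(a,(500,500)),'g7.png')"
```

```text
t 10.35 pos [527.5 -13.3 227. ] open 36.0 F [ 0.4 -0.4 -0.7] shift m [-0.2426  0.0118 -0.0035] len 0.243 turn [ 0.4 -0.1 -0. ]
```

View pics/g7.png

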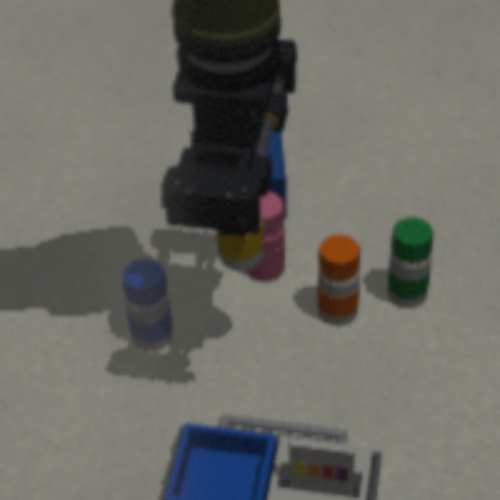

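The yellow bottle is up in the jaws, its foot at crop (240,250). The other bottles haven't moved.

Emit:
servo_tool(
  steps=[
    [[-0.05,0.002,-0.003],[0,0,0],0.02],
    [[-0.11,0.005,-0.003],[0,0,0],0.02],
    [[-0.17,0.008,-0.003],[0,0,0],0.02],
    [[-0.22,0.01,-0.003],[0,0,0],0.02],
    [[-0.243,0.012,-0.003],[0,0,0],0.02],
  ],
)

```text
clock: 11.02
tool_pos: [478.1, -256.0, 224.9]
tcp_rot: [-2.47, -1.937, 0.006]
contact_force: [-0.1, -0.3, -1.3]
opening: 35.7
```

Emit:
servo_tool(
  steps=[
    [[0,0,0],[0,0,0],0.02],
    [[0,0,0],[0,0,0],0.02],
  ],
)

```text
clock: 11.28
tool_pos: [480.8, -250.5, 226.0]
tcp_rot: [-2.464, -1.946, -0.001]
contact_force: [0.2, 0.4, -1.5]
opening: 36.0
```

```bash
python3 -c "
from h import *
plan(482.2,-251.9,124,76.5)"
```

```text
t 11.28 pos [ 480.8 -250.5  226. ] open 36.0 F [ 0.2  0.4 -1.5] shift m [-0.0012  0.0018  0.102 ] len 0.102 turn [-0.1 -0.1  0.1]
```

Emit:
servo_tool(
  steps=[
    [[-0.001,0.002,0.03],[0,0,0],0.02],
    [[-0.001,0.002,0.06],[0,0,0],0.02],
    [[-0.001,0.002,0.085],[0,0,0],0.02],
    [[-0.001,0.002,0.097],[0,0,0],0.02],
    [[-0.001,0.002,0.1],[0,0,0],0.02],
  ],
)

```text
clock: 11.9
tool_pos: [482.7, -252.6, 126.3]
tcp_rot: [-2.465, -1.946, -0.0]
contact_force: [1.6, 0.1, -0.9]
opening: 35.7
```

Emit:
servo_tool(
  steps=[
    [[0,0,0],[0,0,0],0.02],
    [[0,0,0.001],[0,0,0],0.02],
  ],
)

```text
clock: 12.15
tool_pos: [482.9, -254.1, 126.5]
tcp_rot: [2.467, 1.943, 0.002]
contact_force: [-0.3, 0.4, -1.4]
opening: 36.1
```

Emit:
servo_tool(
  steps=[
    [[0.001,0,0.002],[0,0,0],0.02],
    [[0.001,0,0.003],[0,0,0],0.02],
    [[0.001,0,0.003],[0,0,0],0.02],
  ],
)

```text
clock: 12.52
tool_pos: [483.1, -253.4, 124.1]
tcp_rot: [2.466, 1.943, 0.001]
contact_force: [-1.9, -0.1, 8.7]
opening: 36.0
```

Emit:
servo_tool(
  steps=[
    [[0,0,0],[0,0,0],0.04],
    [[0,0,0],[0,0,0],0.05],
    [[0,0,0],[0,0,0],0.06],
  ],
)

```text
clock: 12.9
tool_pos: [482.6, -252.9, 122.6]
tcp_rot: [-2.467, -1.944, -0.0]
contact_force: [-0.2, -0.5, -0.5]
opening: 57.6
```

Emit:
servo_tool(
  steps=[
    [[0,0,-0.02],[0,0,0],0.06],
    [[0,0,-0.06],[0,0,0],0.06],
    [[0,0,-0.1],[0,0,0],0.06],
    [[0,0,-0.1],[0,0,0],0.06],
  ],
)

```text
clock: 13.4
tool_pos: [484.1, -253.5, 225.2]
tcp_rot: [2.464, 1.941, 0.005]
contact_force: [0.8, 0.3, -1.2]
opening: 59.9
```

```bash
python3 -c "
from h import *
plan(614.5,14.5,230,76.5)"
```

```text
t 13.4 pos [ 484.1 -253.5  225.2] open 59.9 F [ 0.8  0.3 -1.2] shift m [ 0.2911  0.064  -0.0046] len 0.298 turn [ 0.3  0.  -0. ]
```

Emit:
servo_tool(
  steps=[
    [[0.06,0.013,-0.003],[0,0,0],0.06],
    [[0.12,0.026,-0.005],[0,0,0],0.06],
    [[0.18,0.04,-0.005],[0,0,0],0.06],
    [[0.24,0.053,-0.005],[0,0,0],0.06],
    [[0.291,0.064,-0.005],[0,0,0],0.06],
  ],
)

```text
clock: 14.02
tool_pos: [613.1, 17.6, 226.4]
tcp_rot: [-2.465, -1.946, 0.002]
contact_force: [0.4, -0.1, 0.0]
opening: 59.7
```

Emit:
servo_tool(
  steps=[
    [[0,0,0],[0,0,0],0.06],
    [[0,0,0],[0,0,0],0.06],
  ],
)

```text
clock: 14.28
tool_pos: [612.1, 14.0, 226.5]
tcp_rot: [-2.468, -1.944, 0.005]
contact_force: [0.3, -0.9, -0.5]
opening: 60.3
```

```bash
python3 -c "
from h import *
plan(614.5,14.5,113,76.5)
d=grab('side'); 
P=cloud(d); hsv=cv2.cvtColor(d['image'],cv2.COLOR_RGB2HSV)
for nm,c,(lo,hi),h in (('yel',(482,-252),(88,100),(20,32)),('ora',(614,14),(81,93),(3,18)),('blue',(443,-2),(81,93),(100,120)),('gre',(682,30),(81,93),(60,85))):
    m=near(P,c,35)&(P[...,2]>lo)&(P[...,2]<hi)&(hsv[...,0]>=h[0])&(hsv[...,0]<=h[1])&(hsv[...,1]>70); q=P[m]; print(nm,len(q),len(q)>3 and (cv2.minEnclosingCircle(q[:,:2].astype(np.float32)),np.median(q[:,2])))
a=d['image'][80:340,150:410]
save(cv2.resize(a,(500,500)),'g8.png')"
```

```text
t 14.28 pos [612.1  14.  226.5] open 60.3 F [ 0.3 -0.9 -0.5] shift m [0.0014 0.0025 0.1134] len 0.113 turn [-0.1  0.1 -0. ]
yel 298 (((482.37646484375, -254.80711364746094), 18.147998809814453), np.float64(95.55428282011349))
ora 169 (((614.2319946289062, 15.916936874389648), 20.275537490844727), np.float64(85.78334585348489))
blue 175 (((445.60986328125, -2.4021975994110107), 19.65228843688965), np.float64(85.37687557300944))
gre 148 (((681.677734375, 29.41440200805664), 17.894775390625), np.float64(85.74074108389976))
```

View pics/g8.png

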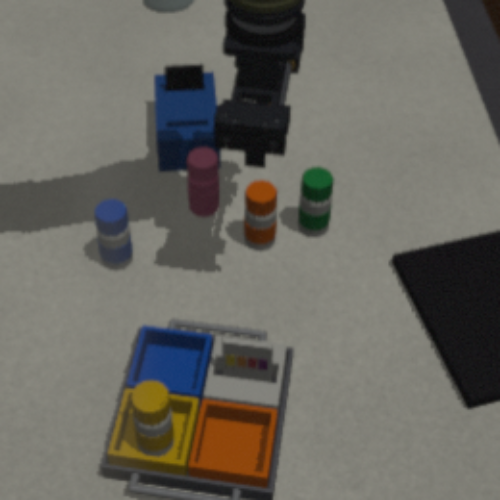

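The yellow bottle stands in its tray, cap at (151,398), top z 95.5, about 2 mm from the tray centre. The plate stands at (245,360), and the gripper is over the orange bottle at (261,195). Going down on orange.

Emit:
servo_tool(
  steps=[
    [[0.001,0.0025,0.03],[0,0,0],0.06],
    [[0.001,0.0025,0.07],[0,0,0],0.06],
    [[0.001,0.0025,0.1],[0,0,0],0.06],
    [[0.001,0.0025,0.113],[0,0,0],0.06],
    [[0.001,0.0025,0.113],[0,0,0],0.06],
  ],
)

```text
clock: 14.95
tool_pos: [615.1, 14.1, 114.2]
tcp_rot: [-2.469, -1.942, 0.003]
contact_force: [-0.7, 0.7, -0.6]
opening: 60.1
```

```bash
python3 -c "
from h import *
plan(614.5,14.5,113.5,76.5)"
```

```text
t 14.95 pos [615.1  14.1 114.2] open 60.1 F [-0.7  0.7 -0.6] shift m [ 0.0002 -0.0006  0.0007] len 0.001 turn [-0.1  0.1 -0.1]
```

Emit:
servo_tool(
  steps=[
    [[0,0,0],[0,0,0],0.045],
    [[0,0,0],[0,0,0],0.02],
    [[0,0,0],[0,0,0],0.02],
    [[0,0,0],[0,0,0],0.02],
  ],
)

```text
clock: 15.45
tool_pos: [616.2, 15.3, 115.7]
tcp_rot: [2.467, 1.944, 0.002]
contact_force: [-0.1, -0.6, 6.9]
opening: 35.8
```

Emit:
servo_tool(
  steps=[
    [[0,0,-0.01],[0,0,0],0.02],
    [[0,0,-0.03],[0,0,0],0.02],
    [[0,0,-0.06],[0,0,0],0.02],
    [[0,0,-0.12],[0,0,0],0.02],
    [[0,0,-0.12],[0,0,0],0.02],
  ],
)

```text
clock: 16.08
tool_pos: [618.3, 16.1, 240.6]
tcp_rot: [2.464, 1.941, 0.015]
contact_force: [-0.2, 0.6, -0.6]
opening: 35.5
```

```bash
python3 -c "
from h import *
plan(560.1,-271,235,76.5)"
```

```text
t 16.07 pos [618.3  16.1 240.6] open 35.5 F [-0.2  0.6 -0.6] shift m [-0.2927  0.0105  0.0045] len 0.293 turn [ 0.6 -0.2 -0. ]
```

Emit:
servo_tool(
  steps=[
    [[-0.06,0.002,0.002],[0,0,0],0.02],
    [[-0.12,0.004,0.003],[0,0,0],0.02],
    [[-0.18,0.006,0.004],[0,0,0],0.02],
    [[-0.24,0.008,0.004],[0,0,0],0.02],
    [[-0.293,0.0105,0.004],[0,0,0],0.02],
  ],
)

```text
clock: 16.7
tool_pos: [555.9, -274.3, 230.6]
tcp_rot: [-2.468, -1.943, 0.002]
contact_force: [0.9, 1.0, -0.2]
opening: 36.0
```

Emit:
servo_tool(
  steps=[
    [[0,0,0],[0,0,0],0.02],
    [[0,0,0],[0,0,0],0.02],
    [[0,0,0],[0,0,0],0.02],
  ],
)

```text
clock: 17.08
tool_pos: [557.9, -269.7, 230.8]
tcp_rot: [-2.464, -1.948, -0.002]
contact_force: [1.6, -0.3, -1.4]
opening: 35.7
```

```bash
python3 -c "
from h import *
plan(560.1,-271,125,76.5)"
```

```text
t 17.07 pos [ 557.9 -269.7  230.8] open 35.7 F [ 1.6 -0.3 -1.4] shift m [-0.001   0.0025  0.1058] len 0.106 turn [-0.  -0.1  0.2]
```

Emit:
servo_tool(
  steps=[
    [[-0.001,0.002,0.03],[0,0,0],0.02],
    [[-0.001,0.002,0.06],[0,0,0],0.02],
    [[-0.001,0.002,0.085],[0,0,0],0.02],
    [[-0.001,0.002,0.1],[0,0,0],0.02],
    [[-0.001,0.002,0.103],[0,0,0],0.02],
  ],
)

```text
clock: 17.7
tool_pos: [559.0, -272.3, 127.1]
tcp_rot: [-2.465, -1.945, 0.0]
contact_force: [0.0, -0.3, -1.2]
opening: 35.7
```

Emit:
servo_tool(
  steps=[
    [[0,0,0],[0,0,0],0.02],
    [[0,0,0.001],[0,0,0],0.02],
  ],
)

```text
clock: 17.95
tool_pos: [559.6, -273.6, 127.7]
tcp_rot: [2.466, 1.943, 0.002]
contact_force: [-0.6, -0.3, -1.0]
opening: 35.4
```

Emit:
servo_tool(
  steps=[
    [[0.001,0,0.002],[0,0,0],0.02],
    [[0.001,0,0.0025],[0,0,0],0.02],
    [[0.001,0,0.0025],[0,0,0],0.02],
  ],
)

```text
clock: 18.32
tool_pos: [559.7, -272.9, 125.6]
tcp_rot: [2.466, 1.943, 0.001]
contact_force: [-0.5, -0.2, 6.5]
opening: 36.0
```

Contact with the floor: 6.5 N at the expected height. Releasing.

Emit:
servo_tool(
  steps=[
    [[0,0,0],[0,0,0],0.04],
    [[0,0,0],[0,0,0],0.05],
    [[0,0,0],[0,0,0],0.06],
  ],
)

```text
clock: 18.7
tool_pos: [559.2, -272.3, 124.1]
tcp_rot: [-2.467, -1.944, -0.0]
contact_force: [-0.5, -0.4, 0.6]
opening: 57.6
```

Emit:
servo_tool(
  steps=[
    [[0,0,-0.02],[0,0,0],0.06],
    [[0,0,-0.06],[0,0,0],0.06],
    [[0,0,-0.11],[0,0,0],0.06],
    [[0,0,-0.11],[0,0,0],0.06],
  ],
)

```text
clock: 19.2
tool_pos: [561.7, -273.0, 239.5]
tcp_rot: [2.462, 1.939, 0.008]
contact_force: [0.5, 0.4, 0.0]
opening: 59.9
```

```bash
python3 -c "
from h import *
plan(443,-1.5,230,76.5)"
```

```text
t 19.2 pos [ 561.7 -273.   239.5] open 59.9 F [0.5 0.4 0. ] shift m [ 0.2362 -0.1791  0.0076] len 0.296 turn [ 0.5  0.  -0. ]
```

Emit:
servo_tool(
  steps=[
    [[0.045,-0.034,0],[0,0,0],0.06],
    [[0.095,-0.072,0.003],[0,0,0],0.06],
    [[0.145,-0.11,0.005],[0,0,0],0.06],
    [[0.195,-0.148,0.008],[0,0,0],0.06],
    [[0.236,-0.179,0.008],[0,0,0],0.06],
  ],
)

```text
clock: 19.82
tool_pos: [438.9, 0.9, 226.3]
tcp_rot: [-2.466, -1.945, 0.0]
contact_force: [0.6, -0.3, -0.8]
opening: 59.9
```

Emit:
servo_tool(
  steps=[
    [[0,0,0],[0,0,0],0.06],
    [[0,0,0],[0,0,0],0.06],
    [[0,0,0],[0,0,0],0.06],
  ],
)

```text
clock: 20.2
tool_pos: [440.9, -2.7, 226.1]
tcp_rot: [2.47, 1.94, -0.0]
contact_force: [-0.3, -0.5, -0.2]
opening: 59.8
```

```bash
cat > chk.py <<'E'
from h import *
import sys
d=grab('side'); 
P=cloud(d); hsv=cv2.cvtColor(d['image'],cv2.COLOR_RGB2HSV)
for nm,c,h in (('yel',(482,-252),(20,32)),('ora',(560,-271),(3,18)),('blue',(443,-2),(100,120)),('blueT',(501.4,-174.2),(100,120)),('gre',(682,30),(60,85))):
    lo,hi=((90,101) if c[1]<-100 else (81,93))
    m=near(P,c,35)&(P[...,2]>lo)&(P[...,2]<hi)&(hsv[...,0]>=h[0])&(hsv[...,0]<=h[1])&(hsv[...,1]>70); q=P[m]; print(nm,len(q),len(q)>3 and (np.round(cv2.minEnclosingCircle(q[:,:2].astype(np.float32))[0],1),np.median(q[:,2]).round(1)))
a=d['image'][80:340,150:410]
save(cv2.resize(a,(500,500)),sys.argv[1])
E
python3 -c "
from h import *
plan(443,-1.5,113.5,76.5)"; python3 chk.py g9.png
```

```text
t 20.2 pos [440.9  -2.7 226.1] open 59.8 F [-0.3 -0.5 -0.2] shift m [0.0017 0.0017 0.1126] len 0.113 turn [ 0.   0.  -0.2]
yel 279 (array([ 482.6, -254.7]), np.float64(95.7))
ora 296 (array([ 559.2, -273.6]), np.float64(95.5))
blue 165 (array([443. ,  -2.6]), np.float64(86.1))
blueT 0 False
gre 149 (array([682.7,  29.6]), np.float64(85.5))
```

View pics/g9.png

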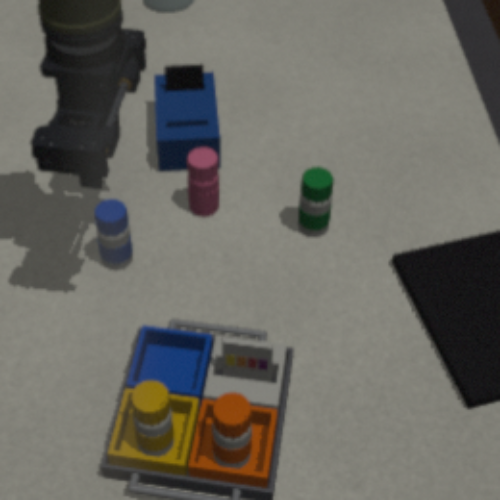

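Yellow at (151,398) and orange at (231,410) stand upright in their trays, top z 95.5, within 3 mm of centre. Green hasn't moved. Blue is next.

Emit:
servo_tool(
  steps=[
    [[0.0015,0.0015,0.03],[0,0,0],0.06],
    [[0.0015,0.0015,0.07],[0,0,0],0.06],
    [[0.0015,0.0015,0.1],[0,0,0],0.06],
    [[0.0015,0.0015,0.112],[0,0,0],0.06],
    [[0.0015,0.0015,0.112],[0,0,0],0.06],
  ],
)

```text
clock: 20.88
tool_pos: [442.2, -0.6, 113.8]
tcp_rot: [-2.468, -1.943, 0.002]
contact_force: [0.2, 0.3, 0.1]
opening: 59.7
```

```bash
python3 -c "
from h import *
plan(443,-1.5,113.5,76.5)"
```

```text
t 20.88 pos [442.2  -0.6 113.8] open 59.7 F [0.2 0.3 0.1] shift m [-0.0007  0.001   0.0003] len 0.001 turn [-0.   0.  -0.1]
```

Emit:
servo_tool(
  steps=[
    [[0,0,0],[0,0,0],0.045],
    [[0,0,0],[0,0,0],0.02],
    [[0,0,0],[0,0,0],0.02],
    [[0,0,0],[0,0,0],0.02],
  ],
)

```text
clock: 21.38
tool_pos: [442.6, -0.3, 114.9]
tcp_rot: [2.467, 1.943, 0.002]
contact_force: [-0.3, -0.1, 6.2]
opening: 35.7
```

Emit:
servo_tool(
  steps=[
    [[0,0,-0.01],[0,0,0],0.02],
    [[0,0,-0.03],[0,0,0],0.02],
    [[0,0,-0.06],[0,0,0],0.02],
    [[0,0,-0.12],[0,0,0],0.02],
    [[0,0,-0.12],[0,0,0],0.02],
  ],
)

```text
clock: 22.0
tool_pos: [443.7, 0.2, 237.8]
tcp_rot: [2.465, 1.941, 0.011]
contact_force: [0.3, 0.6, -2.4]
opening: 35.8
```

```bash
python3 -c "
from h import *
plan(501.4,-174.2,235,76.5)"
```

```text
t 22.0 pos [4.437e+02 2.000e-01 2.378e+02] open 35.8 F [ 0.3  0.6 -2.4] shift m [-0.156   0.0969  0.003 ] len 0.184 turn [ 0.4 -0.2 -0.1]
```

Emit:
servo_tool(
  steps=[
    [[-0.04,0.025,0],[0,0,0],0.02],
    [[-0.08,0.05,0.001],[0,0,0],0.02],
    [[-0.12,0.075,0.002],[0,0,0],0.02],
    [[-0.156,0.097,0.003],[0,0,0],0.02],
    [[-0.156,0.097,0.003],[0,0,0],0.02],
  ],
)

```text
clock: 22.62
tool_pos: [499.4, -178.5, 229.7]
tcp_rot: [2.474, 1.936, -0.004]
contact_force: [0.1, 0.5, -1.5]
opening: 35.8
```

Emit:
servo_tool(
  steps=[
    [[0,0,0],[0,0,0],0.02],
    [[0,0,0],[0,0,0],0.02],
    [[0,0,0],[0,0,0],0.02],
  ],
)

```text
clock: 23.0
tool_pos: [499.9, -173.2, 231.2]
tcp_rot: [-2.465, -1.947, 0.0]
contact_force: [0.1, 0.5, -1.0]
opening: 35.8
```

```bash
python3 -c "
from h import *
plan(501.4,-174.2,125,76.5)"
```

```text
t 23.0 pos [ 499.9 -173.2  231.2] open 35.8 F [ 0.1  0.5 -1. ] shift m [-0.0007  0.0018  0.1062] len 0.106 turn [-0.  -0.   0.1]
```

Emit:
servo_tool(
  steps=[
    [[0,0.0015,0.03],[0,0,0],0.02],
    [[0,0.0015,0.06],[0,0,0],0.02],
    [[0,0.0015,0.085],[0,0,0],0.02],
    [[0,0.0015,0.1],[0,0,0],0.02],
    [[0,0.0015,0.104],[0,0,0],0.02],
  ],
)

```text
clock: 23.62
tool_pos: [501.3, -174.3, 126.7]
tcp_rot: [-2.466, -1.945, 0.001]
contact_force: [-0.5, -0.1, -2.0]
opening: 35.7
```

Emit:
servo_tool(
  steps=[
    [[0,0,0],[0,0,0],0.02],
    [[0,0,0.001],[0,0,0],0.02],
  ],
)

```text
clock: 23.88
tool_pos: [502.0, -174.8, 127.0]
tcp_rot: [2.467, 1.943, 0.002]
contact_force: [0.0, 0.9, -1.5]
opening: 36.0
```

Emit:
servo_tool(
  steps=[
    [[0,0,0.002],[0,0,0],0.02],
    [[0,0,0.0025],[0,0,0],0.02],
    [[0,0,0.0025],[0,0,0],0.02],
  ],
)

```text
clock: 24.25
tool_pos: [502.0, -175.0, 124.9]
tcp_rot: [2.466, 1.943, 0.002]
contact_force: [-1.0, 0.1, 6.6]
opening: 36.0
```

Emit:
servo_tool(
  steps=[
    [[0,0,0],[0,0,0],0.04],
    [[0,0,0],[0,0,0],0.048],
    [[0,0,0],[0,0,0],0.052],
  ],
)

```text
clock: 24.62
tool_pos: [501.5, -174.7, 123.6]
tcp_rot: [-2.467, -1.944, -0.0]
contact_force: [-0.4, 0.9, 0.4]
opening: 51.8
```

Emit:
servo_tool(
  steps=[
    [[0,0,-0.02],[0,0,0],0.052],
    [[0,0,-0.06],[0,0,0],0.052],
    [[0,0,-0.11],[0,0,0],0.052],
    [[0,0,-0.16],[0,0,0],0.052],
    [[0,0,-0.16],[0,0,0],0.052],
  ],
)

```text
clock: 25.25
tool_pos: [503.3, -174.9, 287.1]
tcp_rot: [2.463, 1.94, 0.008]
contact_force: [0.1, -0.6, 0.1]
opening: 51.7
```

Emit:
servo_tool(
  steps=[
    [[0.05,-0.02,-0.01],[0,0,0],0.052],
    [[0.1,-0.03,-0.02],[0,0,0],0.052],
    [[0.15,-0.04,-0.02],[0,0,0],0.052],
    [[0.17,-0.04,-0.02],[0,0,0],0.052],
    [[0.17,-0.04,-0.02],[0,0,0],0.052],
  ],
)

```text
clock: 25.88
tool_pos: [502.0, 1.5, 302.8]
tcp_rot: [-2.463, -1.948, 0.001]
contact_force: [0.2, -0.6, -0.1]
opening: 52.3
```

```bash
python3 chk.py g10.png; python3 -c "
from h import *
e=grab('top'); save(e['image'],'top_end.png')
d=grab('side'); P=cloud(d)
m=near(P,(579,-193),38)&(P[...,2]>84)&(P[...,2]<94); q=P[m]; print('plate',len(q),np.median(q,0).round(1))
m=near(P,(537,238),30)&(P[...,2]>70)&(P[...,2]<96); q=P[m]; print('black',len(q),np.median(q,0).round(1),np.percentile(q[:,2],95))
S=load('side0.npz');P=cloud(S);m=near(P,(537,238),30)&(P[...,2]>70)&(P[...,2]<96); q=P[m]; print('black start',len(q),np.median(q,0).round(1))
plan(500,0,300,76.5)"
```

```text
yel 287 (array([ 482.4, -254.8]), np.float64(95.7))
ora 297 (array([ 558.9, -273. ]), np.float64(95.6))
blue 0 False
blueT 241 (array([ 502.2, -177.1]), np.float64(95.7))
gre 143 (array([682.2,  29.6]), np.float64(85.7))
plate 137 [ 579.6 -197.4   90.1]
black 117 [544.7 237.   82.2] 90.79131731072066
black start 163 [537.3 237.3  82.8]
t 26.02 pos [501.8  -1.8 303. ] open 52.1 F [ 0.7 -0.9 -0.1] shift m [ 0.0013 -0.0022  0.003 ] len 0.004 turn [-0.1  0.1 -0.1]
```

View pics/g10.png

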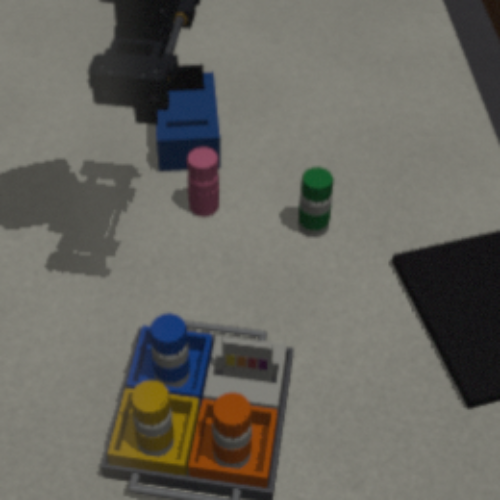

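All three bottles stand in their trays: blue (169,333), yellow (151,398), orange (231,410). The white plate is in its slot at (245,360), green is at (316,180), and the black plate's right end shows behind the gripper at (187,75). The gripper is clear of everything.

```bash
python3 -c "
from h import *
s=manip.read_state(); print(s['qd'].round(3)); print(manip.finish_job())"
```

```text
[ 0.01  -0.004 -0.001 -0.001 -0.003 -0.001 -0.001]
the job is handed in; nothing more can be done
None
```

I packed the kit and handed the job in at about 26 s; `finish_job` reports no verdict. The white plate went into its slot first, then the yellow, orange and blue bottles into their own trays.

Last checks, from the side camera:

| Item | Result |
|---|---|
| Orange, blue and yellow bottles | cap tops at z about 95.6 mm (95 expected), within about 3 mm of their tray centres |
| White plate | top edge at z 90 mm, about 4 mm from its tray's centre |
| Green bottle | within about 1 mm of its start (side camera, same estimate) |
| Black plate | height and y unchanged |
| Arm | gripper raised to 303 mm, touching nothing; its speed was nearly zero |

- **Black plate's x:** it read about 7 mm off in the last check. The gripper hid part of the plate in that view, and a clear picture taken before the blue pick showed it standing upright in the rack. I took no unobstructed x measurement at the end.
- **Camera disagreement:** the two cameras differed by 2–4 mm on some points, such as the bottles' and the plate's tops. That is well inside the tolerances.
- **White plate in the jaws:** I misread one picture as showing its edge between the fingers. The 8.0 mm opening on closing and the later pictures confirmed the grasp.

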